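# Load the window plate and index the detector rail

### The job

On the indexing rail, first slide the plate with the round window down into the carriage's slot until it stands fully home, while the carriage is still locked in the hole where it starts. Then pull the black knob up to free the lock pin, slide the carriage to the very next hole towards the detector head and let the pin drop fully into it. Finish while still holding the knob, with the pin all the way down; leave the blank plate and the other loose things where they are.

Things in the scene. Friction and masses are not known exactly. Their poses are not given: they have to be found in the camera images.
- window_plate_center (a point): Centre (half-way up) of the loose aluminium plate to be loaded: 8 mm thick (its x axis), 60 mm wide (its y), 85 mm tall (its z, upright at the start), about 0.11 kg, with a 24 mm round window through its middle. It starts standing in one of the two pockets of the plate stand, its lower 22 mm in the pocket; which pocket varies. Turned by half a turn it is the same. Good grasp: across the 8 mm thickness, from above, about 22 mm above the centre.
- blank_plate_center (a point): Centre (half-way up) of the other plate in the stand, same size and metal but solid, without a window. Must stay where it is.
- stand: Fixed grey plate stand, 48 x 200 x 30 mm, origin under its centre, z up. Two pockets in line along its y axis, centres at y = -47 and +47 mm, floor 8 mm above the worktop, each 11 mm (x) by 64 mm (y) wide and 22 mm deep. To its left, beyond about x = 0.57, y = 0.15 m, stands a tall computer tower (0.37 m): keep clear.
- rig: Fixed indexing rail, 124 (x) x 370 mm (y) footprint, origin under its centre, y axis along the rail towards the white detector head (66 x 56 mm, 105 mm tall, with a nozzle towards the carriage) on its +y end. On its -x side runs a steel ladder strip, 30 mm wide, centred at x = -40 mm, top at z = 20 mm, with four 11 mm holes at y = -140, -95, -50 and -5 mm (45 mm apart). The lock pin starts in the hole at y = -95 mm.
- next_hole (a point): Mouth of the hole that the pin must end in (rig x = -40, y = -50, z = 20 mm): the next hole towards the detector head. Axes as the rig's.
- carriage (a joint): Position of the aluminium carriage along the rail in m: 0 at the start (pin in its first hole), growing towards the detector head (along +y of the rig); the next hole is at 0.045. It runs from -0.047 to 0.092, with light friction (1.5 N and some damping). While the pin is down in a hole it is locked, save for 1.5 mm of play either way.
- slot_seat (a point): Centre of the floor of the carriage's plate slot (31 mm above the worktop); moves with the carriage, axes as the rig's. The slot is 64 mm along x and 10.5 mm along y and 28 mm deep (mouth at 59 mm), its lips rounded off by 3 mm: the plate's 8 mm thickness goes along y, its 60 mm width along x. Fully home, the plate's centre is 42.5 mm above this point. The walls beside the slot are 11 mm thick.
- knob_center (a point): Centre of the black plunger knob, upright, 24 mm diameter, 28 mm tall (14 mm above and below this point). It sits on an ear of the carriage at x = -52, y = -85 mm from slot_seat; with the pin down the centre is 59 mm above the worktop, 28 mm above the ear. A steel collar 18 mm wide and 9 mm tall stands on the ear below it. Moves with the carriage and the plunger.
- plunger (a joint): Lift of the knob and pin in m: 0 with the pin fully down in a hole, stop at 0.018. The pin reaches 12 mm into the hole, so it is free of the strip above 0.012. A spring pushes it down with 3 N at 0 and 6.6 N at 0.018; on the strip between holes it rests at about 0.012 and drops in over a hole.
- jar_wax: Small screw-capped jar, 52 mm diameter, 78 mm tall, loose, standing behind the rail; a bystander. Origin under its centre.
- vial_02: Small clear vial with a white screw cap, 27 mm diameter, 58 mm tall, loose, behind the rail; a bystander. Origin under its centre.
- die_ring_01: White ring, 51 mm diameter, 13 mm tall, lying loose beside the plate stand; a bystander. Origin under its centre.
- timer: Bench timer, 60 x 70 x 20 mm, loose on the worktop to the right; a bystander. Origin under its centre.

How it is judged:
By the outcome, as a careful person would: the job done as asked, in the order asked, and still so for the second after the job is handed in, while the arm keeps its last pose, push and grip.
It also fails if it takes over 54 s, if anything falls off the work surface, if the arm or the gripper's body presses on something with over 40 N, if the wrist force passes 120 N, or if a joint passes its speed limit or range.

### The arm

A 6-joint arm with a two-finger parallel gripper is mounted at the origin on a cart in front of the work surface, level with it; the furniture and walls round the work are solid. World frame = base frame: x ahead of the robot, y to its left, z up, the work surface at z = 0. Lengths are in m, angles in rad, forces in N, time in s.
With the tool pointing down it reaches from about 0.35 to 0.85 m from the base axis. Payload 8.1 kg.
Tool frame: the origin (TCP) lies midway between the tips of the shut fingers; the grasp point (between the pads) lies 19 mm behind it; y points along the fingers, z is the direction in which the jaws open and shut, and the axes are right-handed (so a half turn about y gives the same grasp; the last joint's range is limited). The gripper opens to 85 mm and grips with 20 to 120 N. Pads are 22 mm wide; open, the fingers measure 114 mm over their backs; the gripper's body (76 mm by 85 mm) begins 54 mm behind the grasp point. The pads swing forward as they close: fully open they stand 13 mm farther back than shut.
Start: joints at [1.216, 0.13, 1.488, -0, 1.523, -0.085], TCP at [0.16, 0.578, 0.208] pointing down, gripper open.
Joint ranges: [-2.96, 2.96], [-0.89, 2.26], [0.02, 2.5], [-1.34, 4.48], [0, 2.73], [-2.66, 2.66]. Speed limits (rad/s): [2.39, 2.39, 2.79, 3.14, 3.14, 3.14].

### API

Orientations are given as a 3x3 rotation matrix whose columns are the frame's x, y, z axes.
In Python, from workcell import * gives the robot as it stands. Calls block until the motion is done:
- goto(position, orientation): joint-space move of the TCP to a pose.
- move_l(position, feed=0.15, attitude=None, until_force=None): straight line of the TCP; attitude=None keeps the orientation; feed is the mean speed in m/s. With until_force (N) it stops when the force on the tool has changed by that much, and returns True; else False.
- set_joints(angles): joint-space move.
- let_go() and clamp(newtons=None): open the fingers fully, or close them until they stop; newtons is the grip in N (None keeps the last).
- pause(seconds).
- solve_ik(position, orientation): joint angles nearest the present ones, or None.
- state(): the state.
- snapshot(name): name is "scene" or "top" or "wrist"; returns a dict with "image" (480x640x3 uint8, blue, green, red), "depth" (480x640 float32, m along the optical axis (not along the pixel's ray), 0 where there is no reading), "vfov" (degrees; the focal length in pixels is half the picture's height over the tangent of half this angle, whatever the lens; pixels are square), "cx", "cy" (the principal point, pixels), "k1" (the pictures are not rectified: a ray, as slopes to the right and down, at radius r is drawn at 1 + k1 r^2 times it, then the intrinsics apply), "R" (3x3) and "t" (3): a world point X has camera coordinates R X + t. Camera axes: x right, y down, z forward; pixel columns grow to the right and rows downward; lengths in m; the calibration is good to about 2 mm. A picture is of the moment at which its call begins.
A pose or a line that the arm cannot do raises IKError and nothing moves.
- job_done(): hands the job in, once; it reports no verdict.
The state is a dict: "t": time; "qpos": joint angles; "dq": joint speeds; "effort": joint torques, N m; "tcp_pos": TCP position; "eef_rot": TCP orientation; "wrist_force": force on the tool from outside, world axes, zero at the start; "wrist_torque": the same for the moment, N m; "opening": finger opening in m.
Only numpy, scipy, OpenCV 4.12 (cv2) and the standard library are available. Lean on these libraries where they do the work, as an engineer would, in place of code of your own. Each camera call takes 0.05 s, during which the arm holds its last target. There are 200 camera calls.

## Working session

There is one attempt and no reset: what is moved stays moved. The work goes in short steps, each a Python script; the robot and the scene stay as the last script left them, time stands still between calls to the robot, and variables do not carry over. Pictures are saved under pics/ and viewed, about 8 in all and at most 12, crops included, and the job is handed in when it is done.

```bash
mkdir -p pics; ls
cat > h.py <<'E'
from workcell import *
import numpy as np, cv2
def save(name,fn):
    s=snapshot(name); cv2.imwrite('pics/'+fn+'.png',s['image']); np.savez('pics/'+fn,**s); return s
def f_of(s): return 240/np.tan(np.radians(float(s['vfov']))/2)
def ray(s,u,v):
    f=f_of(s); K=np.array([[f,0,s['cx']],[0,f,s['cy']],[0,0,1.]],float)
    p=cv2.undistortPoints(np.array([[[u,v]]],float),K,np.array([float(s['k1']),0,0,0]))[0,0]
    R=np.array(s['R']);t=np.array(s['t']); return -R.T@t, R.T@np.array([p[0],p[1],1.])
def onplane(s,u,v,z):
    o,d=ray(s,u,v); return o+d*(z-o[2])/d[2]
def depthpt(s,u,v):
    o,d=ray(s,u,v); return o+d*float(s['depth'][int(v),int(u)])
def cloud(s):
    f=f_of(s); K=np.array([[f,0,s['cx']],[0,f,s['cy']],[0,0,1.]],float)
    v,u=np.mgrid[:480,:640]; p=cv2.undistortPoints(np.stack([u.ravel(),v.ravel()],1).astype(float)[:,None],K,np.array([float(s['k1']),0,0,0]))[:,0]
    d=np.array(s['depth']).ravel(); P=np.c_[p*d[:,None],d]; R=np.array(s['R'])
    X=(P-np.array(s['t']))@R; X[d==0]=np.nan; return X.reshape(480,640,3)
E
python3 - <<'E'
from h import *
a=save('top','top1');b=save('scene','scene1')
for s in(a,b): print(s['vfov'],s['cx'],s['cy'],s['k1'],-np.array(s['R']).T@s['t'],np.array(s['R'])[2])
print(state())
E
```

```text
pics
47.47542949520633 320.9873934144641 238.20778946932407 -0.13299668458166386 [ 0.49835521 -0.11697234  1.22598997] [ 0.07406974 -0.02838758 -0.99684895]
52.29185537128013 320.52584236097584 241.2171484490606 0.029009818897325932 [0.20550524 0.45333827 0.92234788] [ 0.35026652 -0.54113273 -0.76451863]
{'t': 0.1, 'qpos': array([ 1.21558690e+00,  1.31098319e-01,  1.48915655e+00,  4.77330439e-06,
        1.52299976e+00, -8.54219238e-02]), 'dq': array([ 1.06965275e-03, -1.63810108e-03, -5.19025178e-05,  2.00920599e-03,
       -3.85907092e-04,  1.68264925e-04]), 'effort': array([ 9.04792450e-04, -5.70953429e+01, -5.01940227e+01, -2.19662056e-04,
        8.18806904e-03, -4.14736951e-05]), 'tcp_pos': array([0.15972146, 0.57780378, 0.20694939]), 'eef_rot': array([[ 9.63827450e-01, -5.82480462e-04,  2.66526374e-01],
       [-2.66526971e-01, -1.55655881e-03,  9.63826204e-01],
       [-1.46545956e-04, -9.99998619e-01, -1.65550086e-03]]), 'wrist_force': array([ 0.2063537 , -0.47535075,  0.24936273]), 'wrist_torque': array([ 0.00983356, -0.00179665,  0.00183966]), 'opening': 0.08542353140517987}
```

View pics/top1.png

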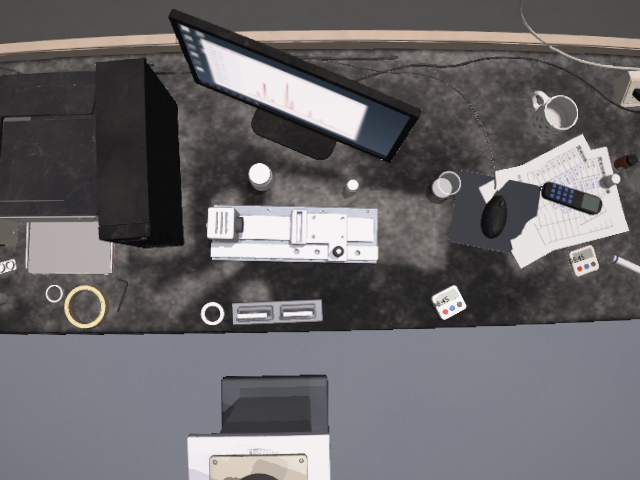

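View pics/scene1.png

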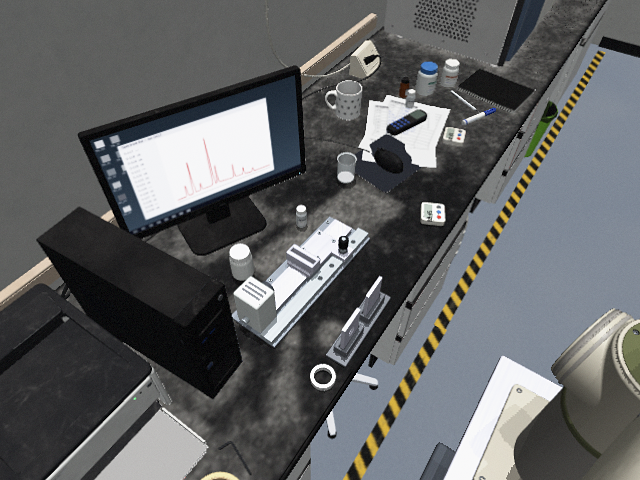

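Run:
```python
import numpy as np,cv2
from h import cloud,onplane,depthpt
a=dict(np.load('pics/top1.npz'));b=dict(np.load('pics/scene1.npz'))
A=cv2.resize(a['image'][195:330,200:390],None,fx=4.2,fy=4.2,interpolation=cv2.INTER_CUBIC)[:,:798]
B=cv2.resize(b['image'][270:365,320:395],None,fx=5,fy=5,interpolation=cv2.INTER_CUBIC)
cv2.imwrite('pics/cA.png',A)
cv2.imwrite('pics/cB.png',B)
X=cloud(a);Y=cloud(b)
print('desk z',[X[v,u].round(4) for u,v in((400,240),(270,280),(350,300))])
print('top',[ (u,v,X[v,u].round(4)) for u,v in((253,314),(297,313),(338,252),(328,224),(299,226),(222,222),(260,170),(353,185))])
print('scene plates',[ (u,v,Y[v,u].round(4)) for u,v in((348,330),(373,298),(343,240))])
for s,P in((a,X),(b,Y)):
  m=(P[...,2]>.05)&(P[...,2]<.11)&(P[...,0]>.3)&(P[...,0]<.44)&(P[...,1]<.15)&(P[...,1]>-.15)
  n,l,st,c=cv2.connectedComponentsWithStats(m.astype(np.uint8))
  for i in range(1,n):
    if st[i,4]>15: q=P[l==i]; print(st[i],q.min(0).round(3),q.max(0).round(3),np.median(q,0).round(4))
```

```text
desk z [array([ 0.5819, -0.3308,  0.0012]), array([ 0.4978, -0.0357, -0.0012]), array([ 0.4494, -0.214 ,  0.0014])]
top [(253, 314, array([ 0.4284, -0.0057,  0.0937])), (297, 313, array([ 0.4286, -0.0965,  0.0929])), (338, 252, array([ 0.554 , -0.1852,  0.0742])), (328, 224, array([ 0.6182, -0.1671,  0.0308])), (299, 226, array([ 0.6151, -0.1032,  0.0298])), (222, 222, array([0.6189, 0.0546, 0.1063])), (260, 170, array([ 0.7323, -0.0225,  0.0757])), (353, 185, array([ 0.6998, -0.2222,  0.0568]))]
scene plates [(348, 330, array([0.4209, 0.0148, 0.0793])), (373, 298, array([ 0.4235, -0.092 ,  0.0566])), (343, 240, array([ 0.554 , -0.179 ,  0.0741]))]
[238 311  31   7 147] [ 0.422 -0.034  0.051] [0.432 0.026 0.098] [ 0.4278 -0.0057  0.0925]
[284 311  29   5 125] [ 0.424 -0.128  0.05 ] [ 0.433 -0.069  0.097] [ 0.429  -0.0965  0.0921]
[364 276  18  33 247] [ 0.422 -0.125  0.05 ] [ 0.431 -0.063  0.099] [ 0.4241 -0.0882  0.0851]
[340 308  20  35 279] [ 0.42  -0.031  0.05 ] [0.43  0.031 0.098] [0.4223 0.006  0.0865]
```

View pics/cA.png

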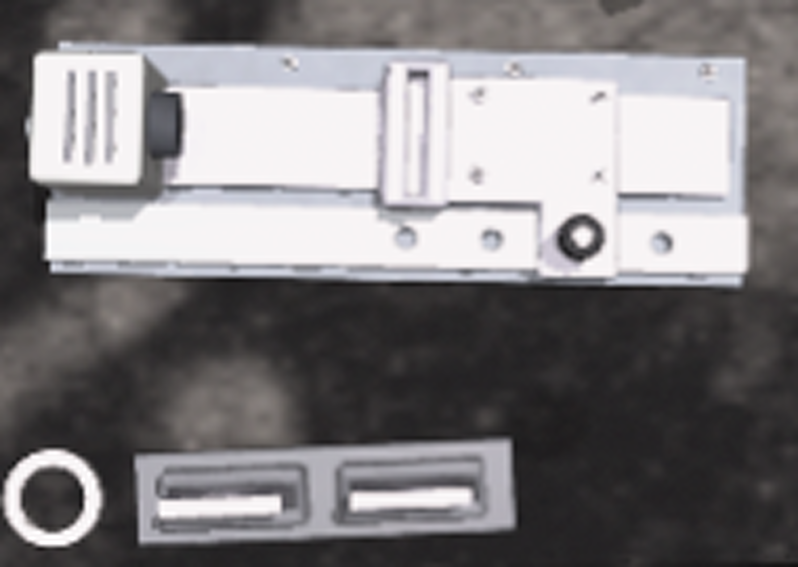

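View pics/cB.png

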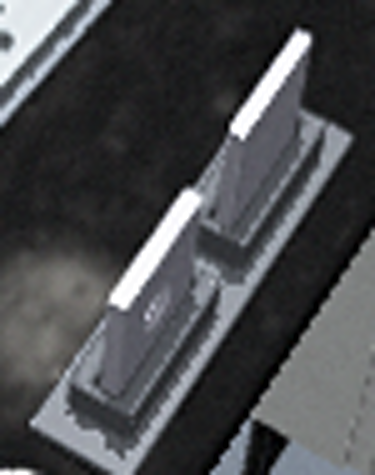

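Scene: the rail's carriage slot at top-view px (299,226) and knob at (338,252). The plates are at (253,314) and (297,313). The left (+y) plate shows a hint of a window at scene px (350,331). I'll confirm that with close wrist views.

Run:
```python
from h import *
def Rz(a): c,s=np.cos(a),np.sin(a); return np.array([[s,0,c],[-c,0,s],[0,-1,0]])
goto([0.36,0.10,0.30],Rz(0)); 
goto([0.36,-0.05,0.28],Rz(0)); w=save('wrist','w1')
goto([0.52,-0.13,0.30],Rz(0)); w2=save('wrist','w2')
for s in (w,w2): print(s['vfov'],s['k1'],-s['R'].T@s['t'],s['R'][2])
print(state()['t'],state()['qpos'])
cv2.imwrite('pics/w12.png',cv2.resize(np.hstack([w['image'],w2['image']]),(800,300)))
```

```text
63.36783147617385 -0.03365657508283583 [0.35932841 0.03048844 0.44660347] [-4.75247777e-04 -3.14423626e-01 -9.49282654e-01]
63.36783147617385 -0.03365657508283583 [ 0.51911754 -0.04843076  0.46636407] [-6.20270846e-04 -3.14357706e-01 -9.49304402e-01]
3.5167 [-3.38605683e-01 -6.44322979e-02  1.52086095e+00  1.91877803e-04
  1.68551476e+00 -3.40265162e-01]
```

View pics/w12.png

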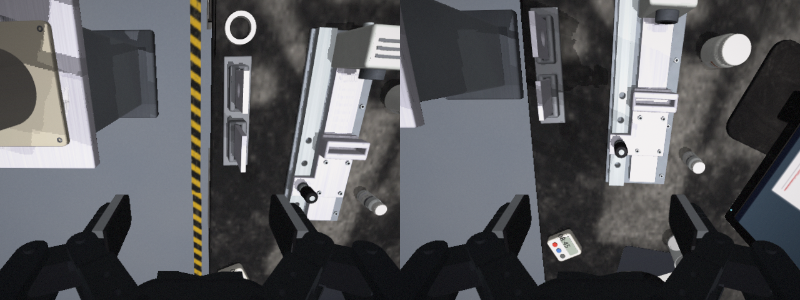

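```bash
cat > m.py <<'E'
import numpy as np,cv2
from h import cloud
def rect(P,m,name,minn=60):
    n,l,st,c=cv2.connectedComponentsWithStats(m.astype(np.uint8))
    for i in range(1,n):
        if st[i,4]<minn: continue
        q=P[l==i]; r=cv2.minAreaRect((q[:,:2]*1000).astype(np.float32)); 
        print(name,st[i],'c',np.round(r[0],1),'sz',np.round(r[1],1),'ang',round(r[2],2),'z',np.round(np.percentile(q[:,2],[5,50,95])*1000,1))
E
python3 - <<'E'
from m import *
b=dict(np.load('pics/scene1.npz'));Y=cloud(b)
for c in ((.428,-.0057),(.429,-.0965)):
  m=(abs(Y[...,0]-c[0])<.02)&(abs(Y[...,1]-c[1])<.034)&(Y[...,2]>.033)&(Y[...,2]<.088)
  q=Y[m]; A=np.c_[q[:,1:],np.ones(len(q))]
  k=np.ones(len(q),bool)
  for _ in range(5):
    s=np.linalg.lstsq(A[k],q[k,0],rcond=None)[0]; r=q[:,0]-A@s; k=abs(r)<.002
  print(c,len(q),'plane',s.round(3),'behind>2.5mm',[(int(u),int(v)) for v,u in np.argwhere(m)[r>.0025]][:40], q[r>.0025].mean(0) if (r>.0025).any() else 0)
for f in('w1','w2'):
  w=dict(np.load(f'pics/{f}.npz'));P=cloud(w);x,y,z=P[...,0],P[...,1],P[...,2]
  reg=(x>.38)&(x<.48)&(y>-.16)&(y<.07)
  rect(P,reg&(z>.085)&(z<.1),f+' plate')
  rect(P,reg&(z>.025)&(z<.034),f+' standtop',200)
  rg=(x>.5)&(x<.72)&(y>-.32)&(y<.1)
  rect(P,rg&(z>.054)&(z<.063)&(y>-.14),f+' block')
  rect(P,rg&(z>.068)&(z<.078)&(y<-.14),f+' knobtop',20)
  rect(P,rg&(z>.027)&(z<.034)&(y<-.12),f+' carriage',200)
  rect(P,rg&(z>.016)&(z<.0225),f+' strip',300)
  rect(P,rg&(z>.004)&(z<.014),f+' base',300)
  d=(abs(x-.42)<.04)&(abs(y+.2)<.04); print(f,'desk',np.nanmedian(z[d]))
E
```

```text
(0.428, -0.0057) 182 plane [-0.027 -0.006  0.422] behind>2.5mm [(352, 328), (352, 329), (351, 330), (341, 331), (350, 331), (351, 331), (350, 332), (349, 333), (350, 333), (349, 334), (343, 337), (340, 338), (337, 341), (338, 341), (342, 342)] [0.42755889 0.00667535 0.0449433 ]
(0.429, -0.0965) 201 plane [-0.013  0.002  0.422] behind>2.5mm [(365, 298), (366, 298), (365, 299), (366, 299), (365, 300), (366, 300), (365, 301), (366, 301), (365, 302), (366, 302), (364, 303), (365, 303), (364, 304), (365, 304), (364, 305), (365, 305), (364, 306), (365, 306), (364, 307), (365, 307), (364, 308), (365, 308), (361, 309), (364, 309), (365, 309), (363, 310), (364, 310), (365, 310), (363, 311), (364, 311), (365, 311), (364, 312)] [ 0.42827297 -0.06479741  0.05904378]
w1 plate [387 113  13  69 728] c [424.6  -2.9] sz [ 8.4 60.1] ang 1.07 z [88.1 93.5 94.8]
w1 plate [384 215  11  61 571] c [426.5 -96.5] sz [ 8.3 60. ] ang 1.44 z [87.7 93.5 94.8]
w1 standtop [367 104  31  75 978] c [423.6  -2.9] sz [76.3 29.8] ang 89.94 z [27.3 30.2 31.9]
w1 standtop [365 194  30  66 865] c [426.5 -96.5] sz [31.  75
[... 2064 characters left out ...]
 strip [ 380   21   58  122 5098] c [610.9 -22.4] sz [121.1  59.2] ang 88.41 z [19.1 20.6 22. ]
w2 strip [ 334  247   27   51 1059] c [ 552.9 -242.4] sz [67.3 30.2] ang 87.59 z [19.5 21.  22.2]
w2 strip [ 367  249   46   43 1726] c [ 605.  -239.7] sz [57.9 52.3] ang 87.76 z [19.3 20.8 22. ]
w2 base [ 328    0   23  292 1809] c [ 540.  -106.8] sz [336.    7.3] ang 87.6 z [6.  7.7 9.5]
w2 base [ 370    0   18  147 1184] c [584.5 -14.3] sz [150.4  11.5] ang 87.85 z [6.1 7.6 9.2]
w2 base [ 426   21   33  128 2109] c [653.6 -24.4] sz [133.1  21.7] ang 87.72 z [6.2 7.6 9.2]
w2 base [ 358  181   81  114 1737] c [ 614.2 -203. ] sz [150.4  85.8] ang 87.55 z [6.5 7.8 9.6]
w2 desk 0.0006915230740074526
```

```bash
cat >> h.py <<'E'
def Rz(deg): a=np.radians(deg); c,s=np.cos(a),np.sin(a); return np.array([[s,0,c],[-c,0,s],[0,-1,0]])
def tilt(R,deg): # tilt about world y: tool points forward for positive
    a=np.radians(-deg); c,s=np.cos(a),np.sin(a); return np.array([[c,0,s],[0,1,0],[-s,0,c]])@R
E
python3 - <<'E'
from h import *
ok=False
for d,p in((30,(.44,-.05,.26)),(25,(.44,-.05,.28)),(20,(.46,-.05,.28))):
    try: goto(p,tilt(Rz(90),d)); ok=True; break
    except IKError as e: print(d,e)
s=save('wrist','w3'); print(ok,d,state()['t'],-s['R'].T@s['t'],s['R'][2])
E
```

```text
30 the arm cannot take that pose within its joint ranges
True 25 4.9833 [ 0.29550306 -0.05053021  0.39730822] [ 0.68748961 -0.0008651  -0.7261937 ]
```

View pics/w3.png

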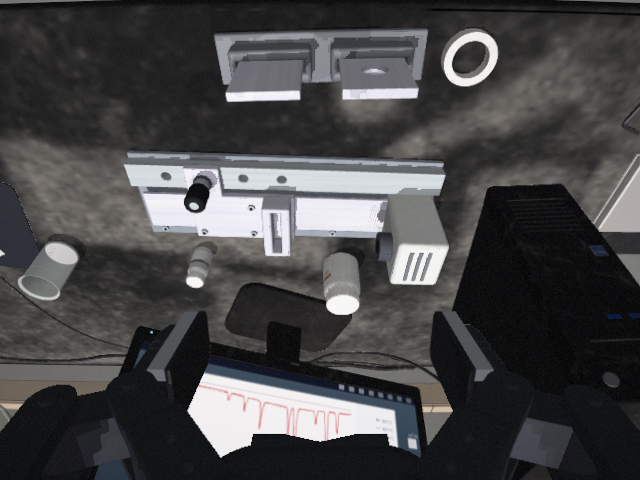

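The window shows at px (375,71), in the plate next to the white ring, so the +y plate is the one to load. Next I'll grasp it, lift it and move it over the slot.

Run:
```python
from h import *
R=Rz(1.2); x,y=.4247,-.0030
goto([x,y,.20],R); move_l([x,y,.0535],feed=.1); clamp(40); s=state(); print('grip',s['opening'],s['wrist_force'],s['tcp_pos'])
move_l([x,y,.18],feed=.1); print(state()['opening'],state()['wrist_force'])
goto([.61,-.1025,.20],Rz(87.6)); pause(.2)
s=state(); print(s['t'],s['opening'],s['tcp_pos'],s['qpos'])
save('wrist','w4'); save('top','t4')
sc=save('scene','s4')
from m import rect; 
for f in('w4','t4','s4'):
    P=__import__('h').cloud(dict(np.load(f'pics/{f}.npz'))); X,Y,Z=P[...,0],P[...,1],P[...,2]
    m=(abs(X-.61)<.06)&(abs(Y+.1025)<.02)&(Z>.12)&(Z<.19); q=P[m]
    print(f,m.sum(),q.min(0).round(4) if m.any() else '',q.max(0).round(4) if m.any() else '')
cv2.imwrite('pics/ws4.png',cv2.resize(np.hstack([cv2.imread('pics/w4.png'),sc['image']]),(800,300)))
```

```text
grip 0.006583052659635326 [-0.47881495 -1.10080614  1.54113811] [ 0.42487543 -0.00300765  0.05363455]
0.006800723194718073 [ 0.23596914  0.50124883 -1.69924706]
11.925 0.0066895712167509055 [ 0.6098697  -0.10225481  0.20025852] [-2.49028929e-01  1.82727430e-01  1.44428560e+00  2.53205952e-05
  1.51426034e+00 -1.77778489e+00]
w4 272 [ 0.5777 -0.1056  0.1542] [ 0.5786 -0.0976  0.19  ]
t4 9 [ 0.5785 -0.1046  0.1615] [ 0.5788 -0.0971  0.1896]
s4 294 [ 0.5771 -0.1047  0.1541] [ 0.6383 -0.0933  0.1896]
```

View pics/ws4.png

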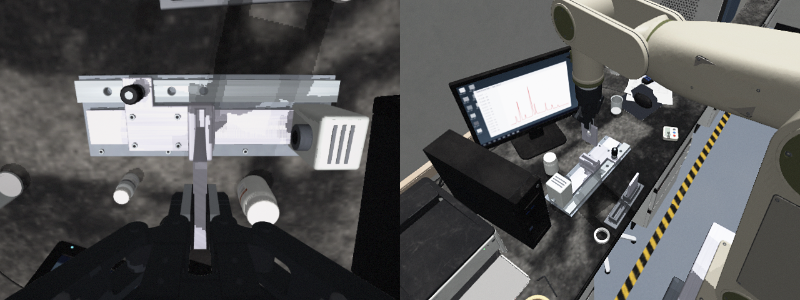

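Run:
```python
from m import *
P=cloud(dict(np.load('pics/w4.npz'))); X,Y,Z=P[...,0],P[...,1],P[...,2]
rect(P,(X>.55)&(X<.68)&(Y>-.14)&(Y<-.06)&(Z>.054)&(Z<.063),'block')
rect(P,(X>.5)&(X<.6)&(Y<-.14)&(Z>.068)&(Z<.078),'knob')
rect(P,(abs(X-.578)<.01)&(abs(Y+.1025)<.02)&(Z>.145)&(Z<.2),'plate')
```

```text
block [ 300  168   41   90 2166] c [ 610.9 -102.8] sz [32.6 76. ] ang 87.57 z [57.3 59.4 60.7]
knob [192 136  32  32 789] c [ 555.2 -184.9] sz [23.2 22.8] ang 45.2 z [70.8 73.3 74.8]
plate [311 203  18  24 381] c [ 578.2 -101.6] sz [8.1 1. ] ang 87.2 z [157.8 180.8 198.6]
```

Run:
```python
from h import *
x,y=.6122,-.1022
move_l([x,y,.118],feed=.1); pause(.2); print(state()['wrist_force'])
r=move_l([x,y,.074],feed=.03,until_force=15); s=state(); print(r,s['t'],s['tcp_pos'],s['wrist_force'],s['wrist_torque'],s['opening'])
save('wrist','w5')
```

```text
[ 0.13600761 -0.08533736 -1.24959501]
True 14.55 [ 0.61211363 -0.10222024  0.07665301] [-2.37244085  0.34966419  6.37390215] [0.08049565 0.40802074 0.0061181 ] 0.006821822096170544
```

Run:
```python
from h import *
from m import rect
x,y=.6122,-.1022
let_go(); pause(.2); print(state()['wrist_force'])
move_l([x,y,.22],feed=.15)
goto([.52,-.13,.30],Rz(0)); w=save('wrist','w6'); t=save('top','t6'); print(state()['t'])
for n,s in(('w6',w),('t6',t)):
    P=cloud(s); X,Y,Z=P[...,0],P[...,1],P[...,2]; b=(X>.55)&(X<.68)&(Y>-.14)&(Y<-.06)
    rect(P,b&(Z>.108)&(Z<.13),n+' platetop',20); rect(P,(X>.5)&(X<.6)&(Y<-.14)&(Z>.066)&(Z<.078),n+' knob',20)
    rect(P,(X>.38)&(X<.48)&(Y>-.16)&(Y<-.05)&(Z>.085)&(Z<.1),n+' blank',20)
cv2.imwrite('pics/c6.png',cv2.resize(w['image'][60:300,250:570],None,fx=2,fy=2))
```

```text
[-0.60356691 -0.22110501  0.22190562]
18.0417
w6 platetop [387 164  68  14 692] c [ 610.2 -102.8] sz [ 8.3 60.3] ang 87.72 z [110.5 116.5 117.8]
w6 knob [343 230  22  23 373] c [ 555.  -185.5] sz [23.  22.6] ang 76.94 z [70.  73.5 75. ]
w6 blank [217 128  15  64 631] c [426.9 -96.3] sz [59.5  8.7] ang 89.94 z [87.2 93.2 94.8]
t6 blank [284 312  29   4  89] c [427.6 -98.5] sz [57.9  6.5] ang 88.69 z [90.9 93.5 97.1]
```

View pics/c6.png

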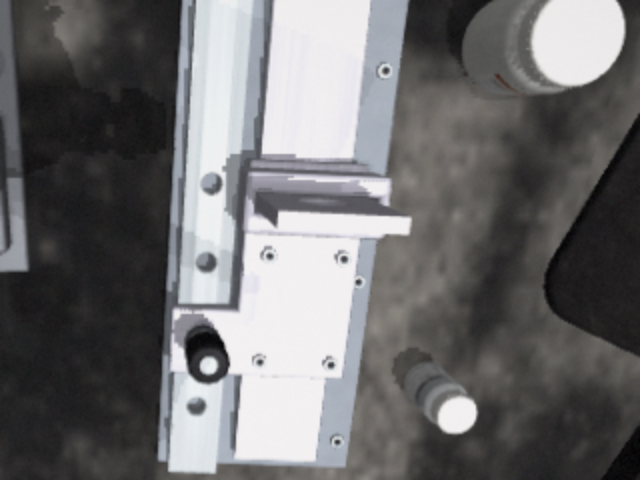

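Run:
```python
from h import *
R=Rz(87.6); p=np.array([.5549,-.1852,.041])
goto(p+[0,0,.12],R); move_l(p,feed=.08,until_force=12); pause(.1); s=state(); print(s['tcp_pos'],s['wrist_force'])
clamp(50); pause(.2); s=state(); print('clamp',s['opening'],s['tcp_pos'],s['wrist_force'],s['wrist_torque'],s['t'])
p0=s['tcp_pos']; q=p0+[0,0,.0155]; np.save('p0',p0)
r=move_l(q,feed=.03); pause(.2); s=state(); print('lift',r,s['opening'],s['tcp_pos'],s['wrist_force'],s['wrist_torque'],s['t'])
sc=save('scene','s7'); w=save('wrist','w7'); cv2.imwrite('pics/c7.png',cv2.resize(np.hstack([sc['image'],w['image']]),(800,300)))
```

```text
[ 0.55530739 -0.18537347  0.04159696] [-0.07453009  0.59813908 -0.09315257]
clamp 0.02058603759490085 [ 0.55495793 -0.18520006  0.04127192] [-2.81138823  0.49541552  5.31061259] [ 0.19401878  0.47069051 -0.06921641] 22.0417
lift False 0.02013434535679558 [ 0.55484193 -0.18514862  0.05650356] [ 3.64751359  0.34643854 -6.99281754] [-0.08992903 -0.46525822 -0.05629894] 22.9167
```

View pics/c7.png

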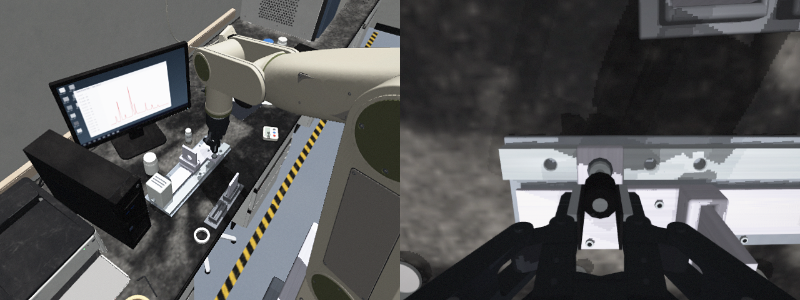

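Run:
```python
from m import *
P=cloud(dict(np.load('pics/w7.npz'))); X,Y,Z=P[...,0],P[...,1],P[...,2]
v,u=np.mgrid[:480,:640]
rect(P,(abs(X-.555)<.02)&(abs(Y+.185)<.013)&(Z>.08)&(Z<.1),'knob',10)
m=(u>460-0)&0
# 800x300 view: knob top at (600,205) -> w px (320,328)
print([(a,b,P[b,a].round(4)) for a,b in((320,328),(320,335),(315,328),(325,328),(320,300),(320,270))])
```

```text
knob [ 285  292   72   68 3051] c [ 554.3 -185.5] sz [26. 24.] ang 87.6 z [83.2 88.6 96.1]
[(320, 328, array([ 0.5556, -0.1858,  0.0886])), (320, 335, array([ 0.5586, -0.1859,  0.0889])), (315, 328, array([ 0.555 , -0.1877,  0.0895])), (325, 328, array([ 0.5552, -0.1838,  0.0894])), (320, 300, array([ 0.5442, -0.1853,  0.0867])), (320, 270, array([ 0.551 , -0.1855,  0.0413]))]
```

Depth puts the knob top 15.5 mm higher than before, so the pin is clear of the strip. Now I'll slide the carriage 45 mm and lower the pin.

Run:
```python
from h import *
from m import rect
p0=np.load('p0.npy'); d=np.array([np.cos(np.radians(87.6)),np.sin(np.radians(87.6)),0])
g=p0+.045*d
move_l(g+[0,0,.0155],feed=.03); pause(.3); s=state(); print(s['tcp_pos']-g,s['wrist_force'],s['t'])
r=move_l(g+[0,0,-.0005],feed=.02,until_force=25); pause(.3); s=state(); print('down',r,s['tcp_pos']-g,s['wrist_force'],s['opening'],s['t'])
w=save('wrist','w8'); save('scene','s8')
P=cloud(w); X,Y,Z=P[...,0],P[...,1],P[...,2]
rect(P,(abs(X-g[0])<.02)&(abs(Y-g[1])<.013)&(Z>.06)&(Z<.1),'knob',10)
m=(np.hypot(X-g[0],Y-g[1])<.005)&(Z>.06)&(Z<.1); print('ktop',np.median(Z[m]))
m=(X>.56)&(X<.68)&(Y>-.1)&(Y<-.02)
rect(P,m&(Z>.108)&(Z<.122),'plate',20);rect(P,m&(Z>.054)&(Z<.063),'block',50)
```

```text
[-0.0001404   0.00011721  0.01537445] [-1.00466105  0.90006448 -6.70234267] 24.9667
down False [-1.50324939e-05 -1.50625527e-04  1.20325520e-04] [-6.00399455  1.41840128  1.24648468] 0.02050285658754877 26.2167
knob [ 281  287   80  102 4094] c [ 556.3 -140.8] sz [26.  24.9] ang 87.19 z [64.2 73.7 96.5]
ktop 0.07393377467754644
plate [461 420  19  19 163] c [565.4 -97.9] sz [4.2 2.7] ang 88.98 z [117.  119.9 121.8]
plate [571 435  28  19 111] c [581.9 -55.2] sz [5.9 2. ] ang 67.98 z [108.2 110.4 113.9]
block [ 466  330   77   55 2626] c [587.2 -57.5] sz [33.1 27. ] ang 88.12 z [55.1 59.  61. ]
block [461 415  24  24 143] c [626.  -68.3] sz [20.   3.7] ang 41.2 z [56.5 59.2 60.4]
```

Run:
```python
from h import *
from m import rect
p0=np.load('p0.npy'); d=np.array([np.cos(np.radians(87.6)),np.sin(np.radians(87.6)),0])
g=p0+.045*d
r=move_l(g+[0,0,-.003],feed=.01,until_force=12); pause(.4); s=state(); print('down',r,s['tcp_pos']-g,s['wrist_force'],s['opening'],s['t'])
w=save('wrist','w9'); sc=save('scene','s9')
P=cloud(w); X,Y,Z=P[...,0],P[...,1],P[...,2]
m=(np.hypot(X-g[0],Y-g[1])<.005)&(Z>.06)&(Z<.1); print('ktop',np.median(Z[m]))
Q=cloud(sc);X,Y,Z=Q[...,0],Q[...,1],Q[...,2]
m=(X>.56)&(X<.68)&(Y>-.1)&(Y<-.02); rect(Q,m&(Z>.108)&(Z<.122),'plate(scene)',8)
rect(Q,(X>.38)&(X<.48)&(Y>-.16)&(Y<-.05)&(Z>.085)&(Z<.1),'blank(scene)',20)
cv2.imwrite('pics/c9.png',np.hstack([cv2.resize(w['image'],(400,300)),cv2.resize(sc['image'][180:360,200:440],(400,300))]))
```

```text
down True [-1.39525170e-04 -2.73357813e-04 -5.85056212e-06] [-2.42418454  0.40723341  6.58764618] 0.020504753282207203 26.9333
ktop 0.07386970651774778
plate(scene) [278 244  25  19 141] c [611.6 -56.2] sz [10.2 60.1] ang 87.73 z [109.3 115.7 118.5]
blank(scene) [365 276  17  24 121] c [427.  -94.3] sz [ 8.6 63. ] ang 1.54 z [86.9 93.  95.4]
```

View pics/c9.png

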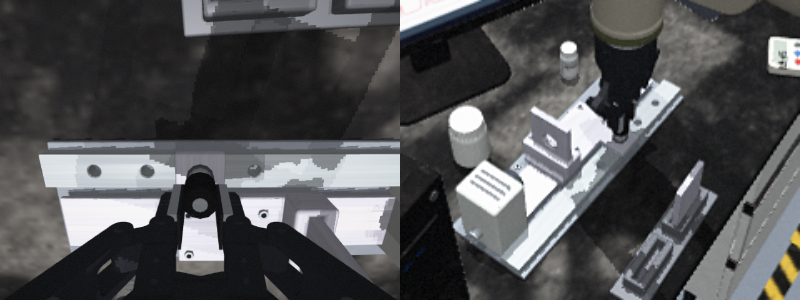

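Run:
```python
from h import *
s=state(); print(s['t'],s['wrist_force']); job_done()
```

```text
27.0333 [-2.02571453 -0.2719265   6.28143909]
the job is handed in; nothing more can be done
```

The job is handed in at t = 27.0 s of the 54 s allowed. The windowed plate is loaded, the carriage is one hole further towards the detector head, and the gripper still holds the knob with the pin down.

- **Plate:** I picked the +y plate after a tilted wrist view showed its window. I slid it into the slot while the carriage was still locked. Its top then measured 116.5 mm with the depth reading about 0.5 mm high, against 116 mm when fully home.
- **Carriage:** I pulled the knob up 15.5 mm, moved it 45 mm along the rail and lowered it. The last view shows two empty holes behind the pin and one ahead, so it is in the next hole.
- **Pin depth:** The tool came back to within 0.01 mm of the height at which it first gripped the knob. Pressing further met a firm stop, and the tool now reads about 6 N upward.
- **Slight disagreement:** The knob top measured 73.9 mm, against 73.3–73.5 mm at the start. That 0.4–0.6 mm is within depth noise, and the stop check says the pin is down.
- **Other things:** The blank plate measured in place. The jar and vial looked undisturbed in the last view, but I did not measure the loose things.

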